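# Release the glued sanding block and stand it to dry

## Task

The sanding block in the glue press has set. Slide the press's steel keeper fully back, then swing the hold-down bar right round until it is clear of the block, and leave both open. Take the block out by its two ends, stand it upright by itself on the bare bench to change your grip to its long sides, then set it in the drying stand, upright on the floor strip between the two end boards, centred, without dropping it and without disturbing the other things on the bench.

Things in the scene. Friction and masses are not known exactly. Their poses are not given: they have to be found in the camera images.
- jig: Plywood glue press, fixed, left or right of the bench's clear middle. Origin: underside, centre of the block's seat. Floor 12 mm thick. Cheeks (x +-23, y +-23 to +-45 mm) flank the block's long sides up to z = 67, level with its top; its two ends (+-x) are open. A pedestal as tall (x +-25, y 45 to 121) carries the keeper; the bar's pivot is at y = -36.
- keeper (a joint): First catch: flat steel slide on the press's +y cheek, top at z = 83 mm. 0 to 0.006 (start) = shut: its tongue stands against the -x flank of the bar's free end and blocks it. It slides along the press's +y, away from the bar; metres, stop at 0.032; the bar is free from about 0.017. About 2 N of friction; stays where left.
- keeper_knob (a point): On the keeper's upright round wooden pin (14 mm diameter, from z = 82 to 124 mm above the bench); this point is on its axis at z = 112 mm. Axes as the press.
- bar (a joint): Second latch: dark wooden bar 90 x 16 x 12 mm over the block, z 71 to 83 mm. 0 = shut, pointing along the press's +y from its pivot. Radians; opens counter-clockwise from above (free end goes to the press's -x, then -y), stop at 2.5; clear of the block from about 1.5. Friction 0.08 N m; stays where left. The keeper must be back first.
- bar_hinge (a point): On the bar's vertical pivot axis; z = 77 mm above the bench. Its axes turn with the bar (its y points along the bar to the free end).
- bar_knob (a point): On the bar's upright round wooden pin (14 mm diameter, from z = 82 to 124 mm above the bench), 70 mm from the pivot axis; this point is on its axis at z = 112 mm.
- block: Wooden sanding block with a 6 mm cork sole below: 60 mm long (x), 38 mm wide (y), 55 mm tall (z), 60 to 130 g. Origin: centre of its underside. It starts standing in the press, underside at z = 12 mm, long axis along the press's x.
- rack: Light wooden drying stand, fixed, across the clear middle of the bench (about 0.54 m ahead of the robot) from the press. Origin: centre of its underside. Floor strip 40 mm wide (y), top at z = 12; end boards 60 wide, 12 thick, 71 mm tall, 70 mm apart (x = +-35); +-y sides open. The block goes in the middle, long axis along the stand's x, held by its long sides.
- dish: Bystander: glass dish, 90 mm across, 32 mm tall; origin under its centre.
- square: Bystander: steel engineer square lying flat, stock 90 x 18 x 14 mm along its y centred on the origin, blade 120 mm along its +x at the stock's +y end.
- clamp: Bystander: wooden spring clamp lying flat, about 150 x 70 x 24 mm, along its x.
- brush: Bystander: silicone brush lying flat, about 155 x 34 x 12 mm, along its x.

How it is judged (in metres and radians):
On the way, in this order (a step that is already met when the one before it is completed fails the run):
1. the keeper is slid back (past 20 mm) while the bar is still shut (value of joint keeper above 0.02 m and value of joint bar below 0.15 rad), for 0.1 s.
2. the bar is swung clear (past 1.5 rad) with the block still in the press (value of joint bar above 1.5 rad and horizontal distance between block and jig below 0.02 m), for 0.1 s.
3. the block stands by itself, upright and let go, on the bare bench (height (world z) of block below 0.005 m and angle between block's own z axis and vertical below 0.1 rad and contact force between the fingers and block below 0.1 N and linear speed of block below 0.02 m/s), for 0.2 s.
At the end, for the whole second after the job is handed in: The block stands upright, cork down, at rest and released on the stand's floor strip between the end boards, within 6.5 mm along and 8 mm across of the middle and within 0.15 rad of the stand's heading; the keeper is still back past 20 mm and the bar open past 1.5 rad (x of block in the frame of rack between -0.0065 and 0.0065 m and y of block in the frame of rack between -0.008 and 0.008 m and z of block in the frame of rack between 0.009 and 0.015 m and angle between the x axis of block and the x axis of rack, either way round below 0.15 rad and angle between block's own z axis and vertical below 0.06 rad and linear speed of block below 0.01 m/s and contact force between the fingers and block below 0.1 N and value of joint keeper above 0.02 m and value of joint bar above 1.5 rad); the robot touches nothing.
It fails at once if the block is dropped (falls free faster than 0.45 m/s) (linear speed of block above 0.45 m/s and contact force between the fingers and block below 0.1 N).
It fails at once if a bystander is moved by more than 30 mm (distance of any of dish, square, clamp, brush from where it was at the start of the episode above 0.03 m).
It also fails if it takes over 72 s, if anything falls off the work surface, if the arm or the gripper's body presses on something with over 40 N, if the wrist force passes 120 N, or if a joint passes its speed limit or range.

## Robot

A 6-joint arm with a two-finger parallel gripper is mounted at the origin on the work surface. World frame = base frame: x ahead of the robot, y to its left, z up, the work surface at z = 0. Lengths are in mm, angles in rad, forces in N, time in s.
With the tool pointing down it reaches from about 350 to 975 mm from the base axis. Payload 7.1 kg.
Tool frame: the origin (TCP) lies at the centre of the arm's flange, where the gripper is bolted on; the fingertips stand 182 mm ahead of it and the grasp point (between the pads) lies 163 mm ahead of it; x points along the fingers, y is the direction in which the jaws open and shut, and the axes are right-handed (so a half turn about x gives the same grasp; the last joint's range is limited). The gripper opens to 88 mm and grips with 3 to 60 N. Pads are 20 mm wide; open, the fingers measure 115 mm over their backs; the gripper's body (75 mm by 178 mm) begins 61 mm behind the grasp point.
Start: joints at [-1.171, 0.423, 1.63, -0, 1.089, -0.019], TCP at [254.181, -570.963, 404.675] pointing down, gripper open.
Joint ranges: [-3, 3], [-0.9, 2.11], [0.09, 2.58], [-1.31, 4.45], [0.11, 2.69], [-2.54, 2.54]. Speed limits (rad/s): [2.39, 2.39, 3.01, 3.14, 3.14, 3.14].

## Interface

Orientations are given as a rotation vector (axis times angle).
In Python, from workcell import readout, viewer, workorder, models gives the robot as it stands. The module is installed in compiled form; this text tells all that it offers.
- The arm moves only by the tool apply_moves, never from a script. Its argument "commands" is a list that holds one entry, the list of rows, each a list of 4 numbers: the shift along the world's x, y, z in m, then the turn about the world's z in rad. A call has 1 to 8 rows; each row is the pose to reach, as a shift and turn from the pose commanded when the call began; what a row does not reach only later rows make up. A row lasts 1/8 s, in which the tool goes at most 62.5 mm and 10.7 degrees, less where a joint would pass 70% of its speed; a pose out of reach is approached as far as the arm can. A call with a gripper value outside its range is refused whole. "gripper" is the finger opening in m, from 0 to 0.0878, set as the call begins (left out, the last holds). The fingers move at their own pace and stop on an object; the grip force is fixed at half the most. Time passes only in rows, so rows that repeat a pose let the fingers close. It gives the time, the measured TCP pose, the force and the opening at its end, in the units of the state.
- readout.get_obs(): the state, without advancing time (a new reading comes with each control period).
- viewer.get_image(name): name is "scene" or "top" or "wrist"; returns a dict with "color" (384x512x3 uint8, red, green, blue), "vertical_fov" (degrees; the focal length in pixels is half the picture's height over the tangent of half this angle, whatever the lens; pixels are square), "cx", "cy" (the principal point, pixels), "rvec" (rotation vector, rad) and "tvec" (3), from world to camera coordinates, as OpenCV has them. Camera axes: x right, y down, z forward; pixel columns grow to the right and rows downward; lengths in mm; the calibration is good to about 2 mm. A picture is of the moment at which its call begins. There is no depth.
- workorder.close_job(): hands the job in, once; it reports no verdict.
Trained networks look in the newest picture that a camera, given by its name, has taken for a name from the list of things; names that differ only in an ending like _2 or _b are one class to them, and where a whole thing is asked for, a point or a joint stands for the part that bears it (a point fixed in the world has none). Each returns a list of dicts, best first, with "conf" (0 to 1); they miss things now and then, are a little off and sometimes report something else, mostly with a low value. They report only what shows in the picture. A call takes as long as a camera call.
- models.search_frame(camera, label): "position" ([x, y, z] in mm, in world coordinates, good to about 4 mm: the middle of the surface that is visible of it).
- models.place_of(camera, label): "position" ([x, y, z] in mm, in world coordinates, good to about 4 mm: a listed point, or the origin of a listed thing).
The state is a dict: "t": time; "qpos": joint angles; "qvel": joint speeds; "joint_torque": joint torques, N m; "ee_pos": TCP position; "orientation": TCP orientation; "ft_force": force on the tool from outside, world axes, zero at the start; "moment": the same for the moment, N m; "width": finger opening in mm.
Only numpy, scipy, OpenCV 4.12 (cv2) and the standard library are available. Lean on these libraries where they do the work, as an engineer would, in place of code of your own. Each camera call takes 0.05 s, during which the arm holds its last target.

## Working session

There is one attempt and no reset: what is moved stays moved. The work goes in short steps, Python scripts to look and compute and a tool call to move; the robot and the scene stay as the last step left them, time stands still between calls to the robot, and variables do not carry over. Pictures are saved under pics/ and viewed, and the job is handed in when it is done.

Besides the shell and the picture viewer there is one more tool, called after ">>>" as a command line: name --argument value ..., lists and objects as JSON in quotes. apply_moves: Moves the arm, as the interface text tells. Its arguments: {"type":"object","properties":{"commands":{"type":"array","items":{"type":"array","items":{"type":"array","items":{"type":"number"}}}},"gripper":{"type":"number"}},"required":["commands"]}

```bash
mkdir -p pics; cat > h.py <<'E'
from workcell import readout, viewer, workorder, models
import numpy as np, cv2
def img(name,fn):
    d=viewer.get_image(name); cv2.imwrite('pics/'+fn,d['color'][:,:,::-1]); return d
def proj(d,P):
    f=d['color'].shape[0]/2/np.tan(np.radians(d['vertical_fov'])/2)
    K=np.array([[f,0,d['cx']],[0,f,d['cy']],[0,0,1]])
    return cv2.projectPoints(np.array(P,float).reshape(-1,1,3),np.array(d['rvec'],float),np.array(d['tvec'],float),K,None)[0][:,0]
def ray(d,uv,z):
    f=d['color'].shape[0]/2/np.tan(np.radians(d['vertical_fov'])/2)
    R=cv2.Rodrigues(np.array(d['rvec'],float))[0]; t=np.array(d['tvec'],float).ravel()
    c=-R.T@t; v=R.T@np.array([(uv[0]-d['cx'])/f,(uv[1]-d['cy'])/f,1]); return c+v*(z-c[2])/v[2]
def find(cams,labels):
    for c in cams:
        for l in labels:
            r=models.place_of(c,l)
            print(c,l,[(np.round(x['position']).tolist(),round(x['conf'],2)) for x in r[:2]])
E
python3 - <<'E'
from h import *
print(readout.get_obs())
for c in('scene','top'): 
    d=img(c,c+'0.png'); print(c,d['vertical_fov'],d['cx'],d['cy'],d['rvec'],d['tvec'])
find(['scene','top'],['jig','keeper_knob','bar_hinge','bar_knob','block','rack','dish','square','clamp','brush'])
E
```

```text
{'t': 0.0, 'qpos': array([-1.17102060e+00,  4.23849076e-01,  1.63070000e+00,  2.19625501e-05,
        1.08857931e+00, -1.90078356e-02]), 'qvel': array([ 0.00089196,  0.00078633,  0.00179052,  0.00094039, -0.00125079,
       -0.00139942]), 'joint_torque': array([ 3.47889772e-04, -5.44614780e+01, -2.73669899e+01,  6.43321616e-02,
        2.28518673e-02, -1.54951963e-04]), 'ee_pos': array([ 254.06800397, -570.72228739,  403.89240788]), 'orientation': array([ 1.99079935,  0.42464479, -1.99135203]), 'ft_force': array([ 0.29875461,  0.31568548, -0.04481647]), 'moment': array([-0.00346057,  0.01239237,  0.02189002]), 'width': 87.84332450056424}
scene 46.36070185397691 256.5270594729948 186.5641574613549 [ 0.81863792  2.62884684 -0.99407353] [ 444.177409   -172.96217889 1599.55755249]
top 44.773866927893934 256.87981950081735 201.57682582165864 [ 2.11435239 -2.13268476  0.22418872] [ -13.23420875  568.09765941 1503.59101387]
scene jig [([550.0, -235.0, 1.0], 0.58)]
scene keeper_knob [([556.0, -149.0, 113.0], 0.66)]
scene bar_hinge [([548.0, -266.0, 79.0], 0.69), ([383.0, -44.0, 1.0], 0.45)]
scene bar_knob [([564.0, -195.0, 114.0], 0.46)]
scene block [([723.0, -9.0, 1.0], 0.6), ([555.0, -232.0, 17.0], 0.43)]
scene rack [([568.0, 230.0, 1.0], 0.59)]
scene dish [([724.0, -10.0, -4.0], 0.78)]
scene square [([384.0, -41.0, 0.0], 0.58)]
scene clamp [([516.0, -455.0, 2.0], 0.62), ([550.0, -264.0, 82.0], 0.61)]
scene brush [([547.0, 467.0, 3.0], 0.59)]
top jig [([556.0, -230.0, -2.0], 0.79)]
top keeper_knob [([559.0, -149.0, 111.0], 0.54)]
top bar_hinge [([564.0, -198.0, 112.0], 0.67), ([545.0, -265.0, 75.0], 0.62)]
top bar_knob [([564.0, -198.0, 112.0], 0.47)]
top block [([556.0, -230.0, 12.0], 0.56)]
top rack [([566.0, 224.0, -1.0], 0.65)]
top dish [([726.0, -9.0, -3.0], 0.95)]
top square [([385.0, -35.0, -2.0], 0.61)]
top clamp [([518.0, -458.0, -2.0], 0.8)]
top brush [([545.0, 475.0, -2.0], 0.75)]
```

View pics/scene0.png

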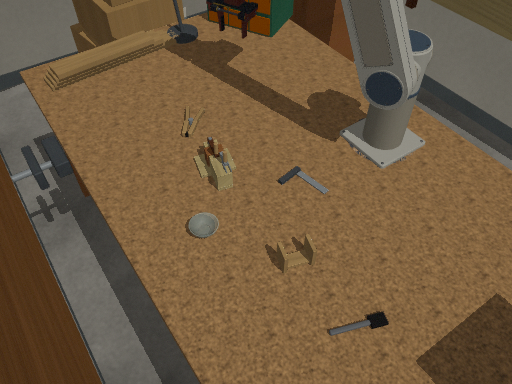

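View pics/top0.png

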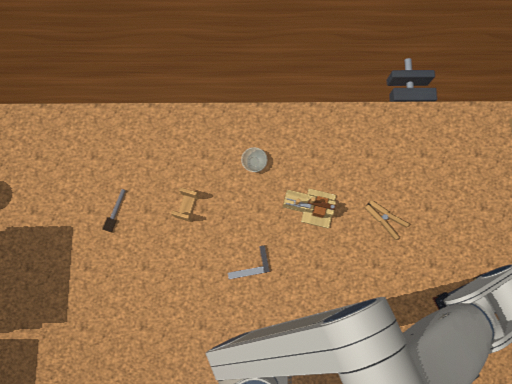

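```bash
python3 - <<'E'
from h import *
from scipy.spatial.transform import Rotation as R
o=readout.get_obs(); print(R.from_rotvec(o['orientation']).as_matrix().round(3))
a=cv2.imread('pics/top0.png')[180:240,165:345]; cv2.imwrite('pics/c0.png',cv2.resize(a,None,fx=4.4,fy=4.4,interpolation=2))
d=img('wrist','w0.png'); print(d['vertical_fov'],d['rvec'],d['tvec'])
Rm=cv2.Rodrigues(d['rvec'])[0]; print(-Rm.T@d['tvec'], Rm)
E
```

```text
[[ 0.     0.407 -0.914]
 [-0.    -0.914 -0.407]
 [-1.     0.    -0.   ]]
70.98634154820704 [-2.44460479  1.58898276  0.20725672] [-625.18861514  -30.49445544  389.21216928]
[ 318.43240638 -542.34264937  384.37232246] [[ 4.06064162e-01 -9.13844303e-01  6.96944963e-04]
 [-8.83091369e-01 -3.92202769e-01  2.57539554e-01]
 [-2.35077711e-01 -1.05193049e-01 -9.66267506e-01]]
```

View pics/c0.png

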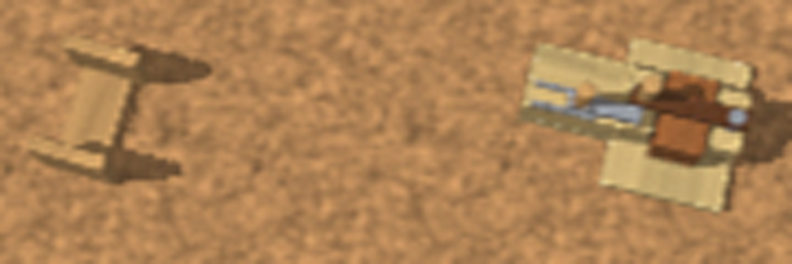

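View pics/w0.png

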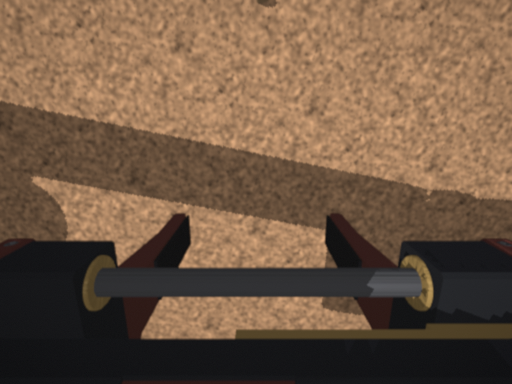

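>>> apply_moves --commands '[[[0.06, 0.06, 0, 0.15], [0.1, 0.1, 0, 0.3], [0.14, 0.14, 0, 0.45], [0.18, 0.18, 0, 0.6], [0.22, 0.23, 0, 0.75], [0.26, 0.28, 0, 0.9], [0.302, 0.335, 0, 0.93], [0.302, 0.335, 0, 0.93]]]'

```text
t: 2.15
ee_pos: [558.0, -233.1, 404.7]
orientation: [1.368, 1.098, -1.367]
ft_force: [-0.6, -0.3, 0.3]
width: 87.6
```

```bash
python3 - <<'E'
from h import *
d=img('wrist','w1.png'); d2=img('top','t1.png');print(readout.get_obs()['ee_pos'],readout.get_obs()['qpos'])
find(['wrist','top'],['jig','keeper_knob','bar_hinge','bar_knob','block','rack'])
E
```

```text
[ 556.83438163 -234.84674322  404.57514757] [-4.18791657e-01  3.93134921e-01  1.67724271e+00 -9.83031256e-05
  1.07129734e+00 -1.98973876e-01]
wrist jig [([554.0, -227.0, -5.0], 0.6)]
wrist keeper_knob [([557.0, -149.0, 110.0], 0.88)]
wrist bar_hinge [([547.0, -262.0, 78.0], 0.59)]
wrist bar_knob [([566.0, -192.0, 113.0], 0.91)]
wrist block [([550.0, -229.0, 11.0], 0.63)]
wrist rack [([558.0, -149.0, 112.0], 0.75), ([516.0, -456.0, -0.0], 0.47)]
top jig []
top keeper_knob [([561.0, -147.0, 110.0], 0.51)]
top bar_hinge []
top bar_knob [([726.0, -4.0, -0.0], 0.41)]
top block [([561.0, -150.0, 110.0], 0.43)]
top rack [([563.0, 224.0, -2.0], 0.57)]
```

View pics/w1.png

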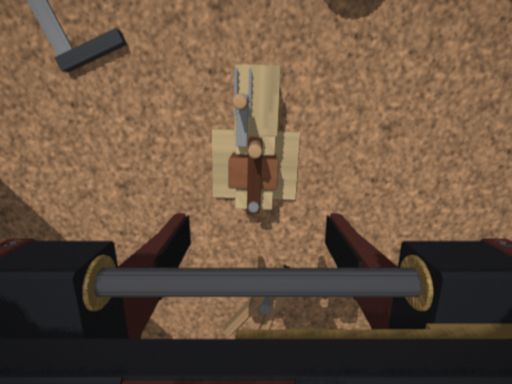

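```bash
python3 - <<'E'
from h import *
a=cv2.imread('pics/w1.png')[55:225,190:320]; cv2.imwrite('pics/c1.png',cv2.resize(a,None,fx=3.5,fy=3.5,interpolation=2))
E
```

```text
(no output)
```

View pics/c1.png

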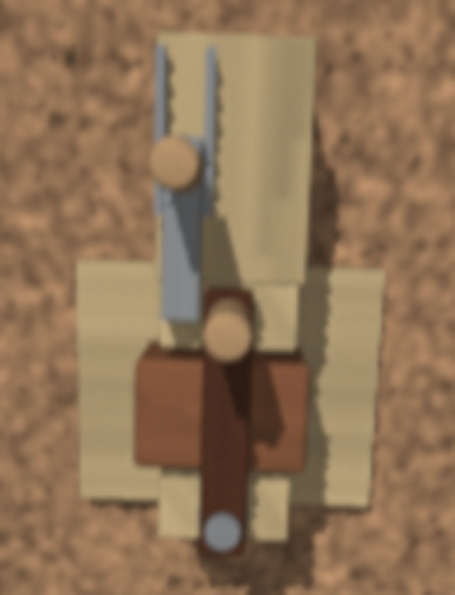

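```bash
python3 - <<'E'
from h import *
d=viewer.get_image('wrist')
def c(u,v,z): 
    p=ray(d,(190+u/3.5-.5+.14,55+v/3.5-.5+.14),z); return p[:2].round(1)
for n,u,v,z in [('keep',177,163,124),('bar',228,330,124),('hinge',222,532,84),('bl',137,465,67),('br',304,472,67),('tr',304,360,67),('tl',138,358,67),('ped tr',315,38,67),('ped br',304,282,67),('cheek bl',160,538,67),('cheek br',288,541,67),('cheek tr',298,284,67),('floor bl',80,498,12),('floor br',370,507,12),('floor tl',78,262,12),('floor tr',384,269,12)]: print(n,c(u,v,z))
E
```

```text
keep [ 559.4 -150.7]
bar [ 562.7 -196.3]
hinge [ 544.2 -266.1]
bl [ 519.4 -241.2]
br [ 575.6 -256.5]
tr [ 583.5 -218.1]
tl [ 529. -205.]
ped tr [ 607.3 -120.5]
ped br [ 588.8 -192.7]
cheek bl [ 520.7 -269. ]
cheek br [ 564.8 -280.2]
cheek tr [ 586.8 -192.9]
floor bl [ 483.9 -262.3]
floor br [ 599.8 -292.7]
floor tl [ 508.2 -170.3]
floor tr [ 623.  -199.1]
```

>>> apply_moves --commands '[[[0.001, 0.045, 0, -0.03], [0.002, 0.084, 0, -0.03], [0.002, 0.084, -0.04, -0.03], [0.002, 0.084, -0.08, -0.03], [0.002, 0.084, -0.11, -0.03], [0.002, 0.084, -0.134, -0.03], [0.002, 0.084, -0.134, -0.03]]]' --gripper 0.04

```text
t: 3.78
ee_pos: [557.5, -151.7, 269.0]
orientation: [1.391, 1.083, -1.395]
ft_force: [-0.1, -0.3, 0.3]
width: 39.8
```

```bash
python3 - <<'E'
from h import *
d=img('wrist','w2.png');print(readout.get_obs()['ee_pos'])
E
```

```text
[ 558.13231397 -151.90215133  270.34347555]
```

View pics/w2.png

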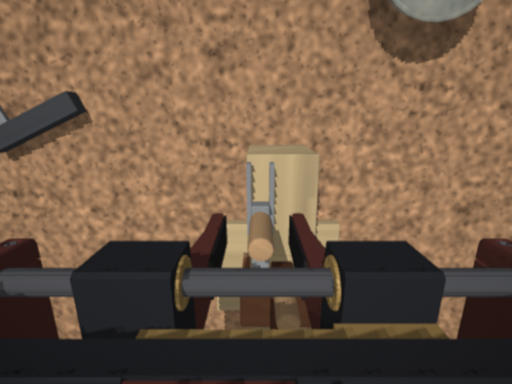

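>>> apply_moves --commands '[[[0, 0, 0, 0], [0, 0, 0, 0], [0, 0, 0, 0], [0.002, 0.007, 0, 0], [0.004, 0.015, 0, 0], [0.006, 0.022, 0, 0], [0.0065, 0.026, 0, 0], [0.0065, 0.026, 0, 0]]]' --gripper 0.0

```text
t: 4.82
ee_pos: [564.8, -125.9, 271.4]
orientation: [1.391, 1.078, -1.392]
ft_force: [-3.7, -1.9, 6.4]
width: 13.6
```

```bash
python3 - <<'E'
from h import *
d=img('wrist','w3.png');o=readout.get_obs();print(o['ee_pos'],o['ft_force'])
E
```

```text
[ 564.81326137 -125.95725875  271.42417214] [-2.4051766  -2.16110034  5.67946992]
```

View pics/w3.png

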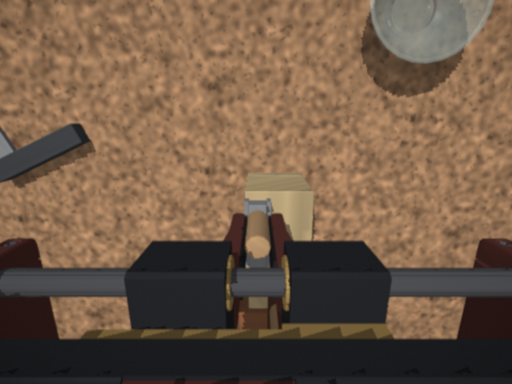

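>>> apply_moves --commands '[[[0.0005, 0.002, 0, 0], [0.001, 0.004, 0, 0], [0.001, 0.004, 0, 0]]]'

```text
t: 5.25
ee_pos: [565.2, -124.6, 271.3]
orientation: [1.387, 1.076, -1.394]
ft_force: [-6.7, -21.6, 3.9]
width: 13.4
```

>>> apply_moves --commands '[[[-0.001, -0.004, 0, 0], [-0.001, -0.004, 0.0, 0], [-0.001, -0.004, 0.05, 0], [-0.003, -0.04, 0.06, 0], [-0.0034, -0.0755, 0.06, 0], [-0.0034, -0.0755, 0.06, 0]]]' --gripper 0.04

```text
t: 6.0
ee_pos: [562.4, -198.7, 331.0]
orientation: [1.394, 1.077, -1.393]
ft_force: [-0.1, 0.7, 0.6]
width: 40.0
```

```bash
python3 - <<'E'
from h import *
d=img('wrist','w4.png');o=readout.get_obs();print(o['ee_pos'],o['ft_force'])
find(['wrist'],['keeper_knob','bar_hinge','bar_knob','block'])
print(proj(d,[[562.2,-197.3,124],[565,-125,124]]))
E
```

```text
[ 562.22537986 -197.65692547  330.57506864] [ 0.15228191  1.02500401 -0.15859447]
wrist keeper_knob [([564.0, -122.0, 109.0], 0.92)]
wrist bar_hinge [([545.0, -260.0, 77.0], 0.98)]
wrist bar_knob [([565.0, -193.0, 114.0], 0.72)]
wrist block [([550.0, -227.0, 10.0], 0.79)]
[[256.19266021 213.93935561]
 [232.85372811 114.30917961]]
```

View pics/w4.png

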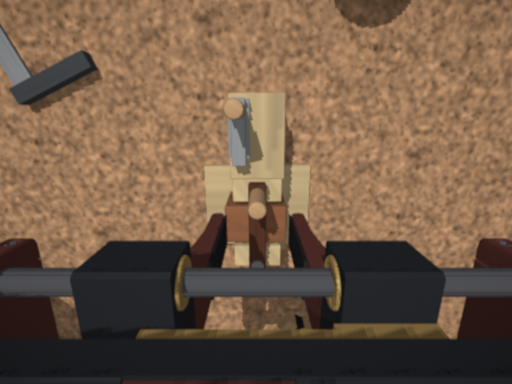

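```bash
python3 - <<'E'
from h import *
d=img('wrist','w5.png')
a=d['color'][80:285,190:330,::-1]; cv2.imwrite('pics/c5.png',cv2.resize(a,None,fx=2.9,fy=2.9,interpolation=2))
E
```

```text
(no output)
```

View pics/c5.png

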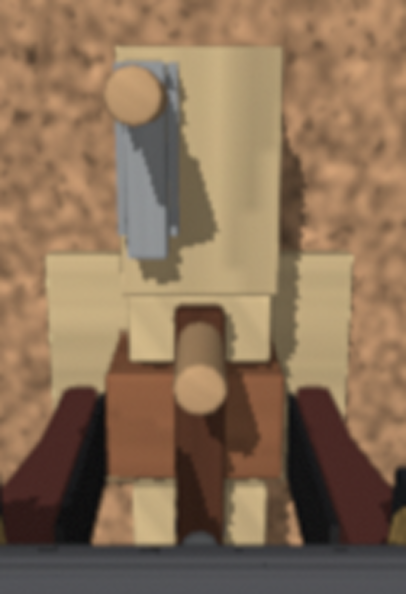

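```bash
python3 - <<'E'
import numpy as np
for k in range(0,15):
    t=min(0.15*k,2.0); p=np.pi/2-.25+t
    print(k,round(t,2),(np.array([546,-265.3])+70*np.array([np.cos(p),np.sin(p)])-[562.2,-197.4]).round(1))
E
```

```text
0 0.0 [ 1.1 -0.1]
1 0.15 [-9.2  1.8]
2 0.3 [-19.7   2. ]
3 0.45 [-30.1   0.7]
4 0.6 [-40.2  -2.1]
5 0.75 [-49.8  -6.5]
6 0.9 [-58.6 -12.2]
7 1.05 [-66.4 -19.1]
8 1.2 [-73.1 -27.2]
9 1.35 [-78.6 -36.1]
10 1.5 [-82.6 -45.8]
11 1.65 [-85.2 -56. ]
12 1.8 [-86.2 -66.4]
13 1.95 [-85.6 -76.9]
14 2.0 [-85.1 -80.4]
```

>>> apply_moves --commands '[[[0.001, 0, -0.03, 0], [0.001, 0, -0.06, 0], [0.001, 0, -0.06, 0], [0.001, 0, -0.06, 0]]]' --gripper 0.024

```text
t: 6.8
ee_pos: [563.7, -197.2, 271.4]
orientation: [1.392, 1.079, -1.392]
ft_force: [0.9, 0.5, 1.0]
width: 24.3
```

```bash
python3 - <<'E'
from h import *
d=img('wrist','w6.png');o=readout.get_obs();print(o['ee_pos'],o['ft_force'],o['width'])
E
```

```text
[ 563.85826719 -197.35284927  271.83064424] [-0.13578181 -0.26123346  0.06145538] 24.02971099361862
```

View pics/w6.png

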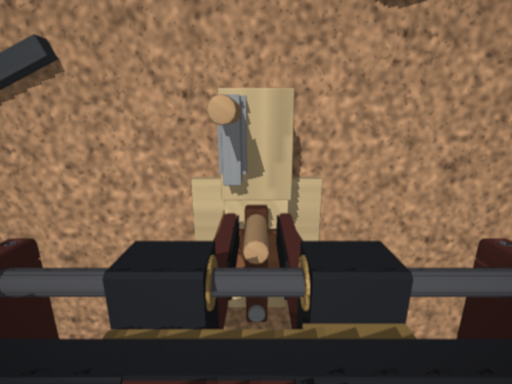

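>>> apply_moves --commands '[[[-0.01, 0.002, 0, 0.15], [-0.021, 0.002, 0, 0.3], [-0.031, 0.001, 0, 0.45], [-0.041, -0.002, 0, 0.6], [-0.051, -0.0065, 0, 0.75], [-0.06, -0.012, 0, 0.9], [-0.0675, -0.019, 0, 1.05], [-0.0675, -0.019, 0, 1.05]]]'

```text
t: 7.85
ee_pos: [496.0, -216.9, 272.0]
orientation: [0.605, 1.482, -0.606]
ft_force: [-0.1, 1.8, 0.9]
width: 23.8
```

```bash
python3 - <<'E'
from h import *
d=img('wrist','w7.png');o=readout.get_obs();print(o['ee_pos'],o['ft_force'],o['width'],o['qpos'])
E
```

```text
[ 496.14333423 -216.70616249  271.80013041] [ 0.9134271  -0.20337956 -0.3713554 ] 23.702239949318294 [-4.33793498e-01  4.96078126e-01  1.89754409e+00  2.99551459e-05
  7.45955185e-01 -1.22815241e+00]
```

View pics/w7.png

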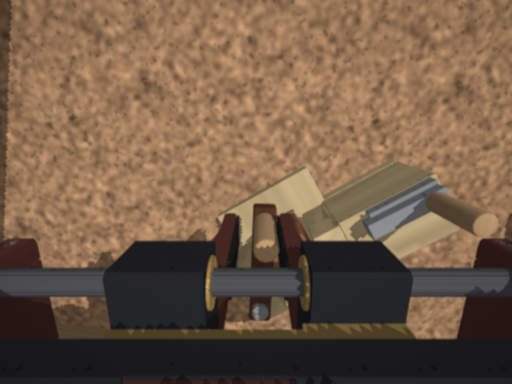

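>>> apply_moves --commands '[[[-0.0067, -0.008, 0, 0.15], [-0.012, -0.017, 0, 0.3], [-0.016, -0.027, 0, 0.45], [-0.019, -0.037, 0, 0.6], [-0.02, -0.047, 0, 0.75], [-0.019, -0.058, 0, 0.85], [-0.017, -0.068, 0, 0.92], [-0.017, -0.068, 0, 0.92]]]'

```text
t: 8.9
ee_pos: [479.3, -284.8, 271.0]
orientation: [-0.113, 1.567, 0.112]
ft_force: [0.1, 0.2, -0.8]
width: 23.7
```

```bash
python3 - <<'E'
from h import *
d=img('wrist','w8.png');o=readout.get_obs();print(o['ee_pos'],o['ft_force'],o['width'],o['qpos'])
E
```

```text
[ 479.09374929 -284.40772467  270.96778143] [-1.45175904  0.28710256 -0.924464  ] 23.823150475368394 [-5.57094226e-01  5.15256006e-01  1.86244200e+00  4.02662608e-05
  7.63148115e-01 -2.27164005e+00]
```

View pics/w8.png

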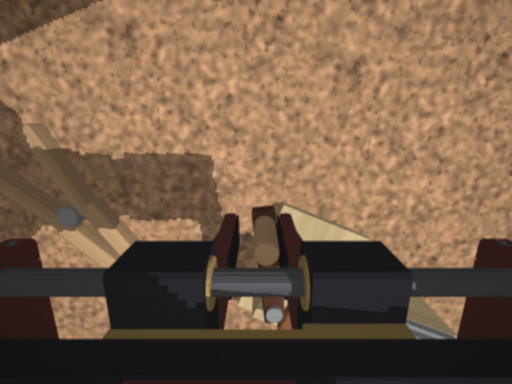

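>>> apply_moves --commands '[[[0, 0, 0.03, 0], [0, 0, 0.08, 0], [0, 0, 0.12, -0.1], [0.03, 0.02, 0.12, -0.28], [0.06, 0.04, 0.12, -0.46], [0.0735, 0.0535, 0.12, -0.64], [0.0735, 0.0535, 0.12, -0.82], [0.0735, 0.0535, 0.12, -1.0]]]'

```text
t: 9.95
ee_pos: [552.6, -230.0, 390.7]
orientation: [0.672, 1.464, -0.672]
ft_force: [0.3, 0.0, -0.1]
width: 23.6
```

>>> apply_moves --commands '[[[0, 0, 0, -0.18], [0, 0, 0, -0.36], [0, 0, 0, -0.54], [0, 0, 0, -0.72], [0, 0, 0, -0.9], [0, 0, 0, -0.97], [0, 0, 0, -0.97]]]' --gripper 0.0878

```text
t: 10.82
ee_pos: [552.3, -230.4, 390.8]
orientation: [1.393, 1.079, -1.393]
ft_force: [-0.7, 0.1, 0.2]
width: 86.9
```

```bash
python3 - <<'E'
from h import *
d=img('wrist','w9.png');o=readout.get_obs();print(o['ee_pos'],o['orientation'],o['width'],o['qpos'])
a=d['color'][55:285,190:330,::-1]; cv2.imwrite('pics/c9.png',cv2.resize(a,None,fx=2.6,fy=2.6,interpolation=2))
find(['wrist'],['jig','block','bar_knob','bar_hinge'])
E
```

```text
[ 552.3087521  -230.53474626  390.76519184] [ 1.39218507  1.07938531 -1.3920869 ] 87.5531173025491 [-4.15304937e-01  4.00585941e-01  1.70155876e+00  1.53151571e-05
  1.03935524e+00 -1.63626667e-01]
wrist jig [([555.0, -225.0, -7.0], 0.71), ([378.0, -39.0, 2.0], 0.15)]
wrist block [([553.0, -230.0, 12.0], 0.73)]
wrist bar_knob [([483.0, -277.0, 113.0], 0.62)]
wrist bar_hinge [([549.0, -261.0, 75.0], 0.88), ([381.0, -39.0, 3.0], 0.66)]
```

View pics/c9.png

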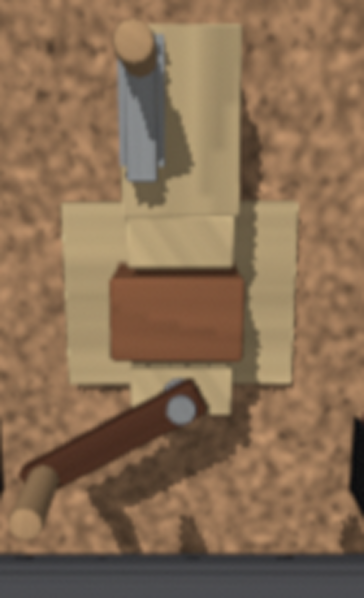

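```bash
python3 - <<'E'
from h import *
d=viewer.get_image('wrist')
c=[ray(d,(190+u/2.6-.3,55+v/2.6-.3),67)[:2] for u,v in [(110,278),(242,277),(242,361),(111,357)]]
c=np.array(c); print(c.round(1),c.mean(0)); 
for i,j in((0,1),(3,2)): e=c[j]-c[i]; print(np.hypot(*e),np.arctan2(e[1],e[0]))
for i,j in((1,2),(0,3)): e=c[j]-c[i]; print(np.hypot(*e),np.arctan2(e[1],e[0])+1.5708)
b=ray(d,(190+25/2.6,55+523/2.6),124)[:2];h=ray(d,(190+180/2.6,55+410/2.6),84)[:2];print(b,h,np.arctan2(*(b-h)[::-1]))
E
```

```text
[[ 529.9 -203.2]
 [ 585.8 -217.2]
 [ 577.2 -254.3]
 [ 520.5 -237.8]] [ 553.34544277 -228.11330406]
57.65616865106995 -0.24480536427820876
59.036624851089364 -0.28427758478383075
38.16647335050212 -0.22792976987507818
35.83799340798031 -0.2640718140918017
[ 479.11482466 -280.4242464 ] [ 545.97558792 -264.44864588] -2.9070517429688425
```

>>> apply_moves --commands '[[[0.001, 0.001, -0.04, 0], [0.001, 0.001, -0.08, 0], [0.001, 0.001, -0.12, 0], [0.001, 0.001, -0.15, 0], [0.001, 0.001, -0.17, 0], [0.001, 0.001, -0.183, 0], [0.001, 0.001, -0.183, 0]]]'

```text
t: 12.0
ee_pos: [553.3, -230.0, 207.3]
orientation: [1.392, 1.08, -1.393]
ft_force: [-0.7, 0.5, 0.8]
width: 87.6
```

```bash
python3 - <<'E'
from h import *
d=img('wrist','w10.png');o=readout.get_obs();print(o['ee_pos'],o['ft_force'],o['width'])
E
```

```text
[ 553.5259803  -230.07516793  207.99092442] [ 0.14683447  0.6929952  -0.57204556] 87.73152172908786
```

View pics/w10.png

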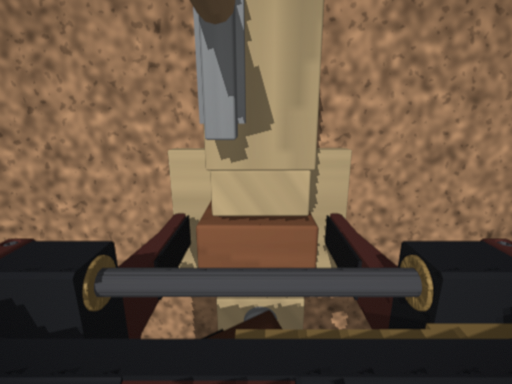

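>>> apply_moves --commands '[[[0, 0, 0, 0], [0, 0, 0, 0], [0, 0, 0, 0], [0, 0, 0, 0], [0, 0, 0, 0]]]' --gripper 0.04

```text
t: 12.68
ee_pos: [553.4, -230.0, 208.2]
orientation: [1.392, 1.079, -1.392]
ft_force: [-1.1, -0.2, 5.9]
width: 60.1
```

>>> apply_moves --commands '[[[0, 0, 0.01, 0], [0, 0, 0.035, 0], [0, 0, 0.075, 0], [0, 0, 0.115, 0], [0, 0.01, 0.14, 0], [0, 0.035, 0.15, 0], [0, 0.075, 0.15, 0], [0, 0.12, 0.15, 0]]]'

```text
t: 13.68
ee_pos: [553.1, -109.2, 358.3]
orientation: [1.393, 1.078, -1.393]
ft_force: [0.2, 0.5, -1.4]
width: 59.6
```

>>> apply_moves --commands '[[[0, 0.045, 0, 0], [0, 0.08, -0.01, 0], [0, 0.1, -0.03, 0], [0, 0.11, -0.06, 0], [0, 0.11, -0.09, 0], [0, 0.11, -0.11, 0], [0, 0.11, -0.11, 0]]]'

```text
t: 14.55
ee_pos: [552.6, 0.1, 246.6]
orientation: [1.391, 1.081, -1.395]
ft_force: [-0.6, 0.5, -0.5]
width: 59.8
```

```bash
python3 - <<'E'
from h import *
d=img('scene','s11.png');o=readout.get_obs();print(o['ee_pos'],o['orientation'],o['ft_force'],o['width'])
a=d['color'][120:290,150:370,::-1]; cv2.imwrite('pics/c11.png',cv2.resize(a,None,fx=3.4,fy=3.4,interpolation=2))
E
```

```text
[5.53158287e+02 5.92823403e-02 2.47597781e+02] [ 1.39171697  1.08009123 -1.3933182 ] [ 0.66719744 -0.41886137 -0.16946876] 59.68691250285098
```

View pics/c11.png

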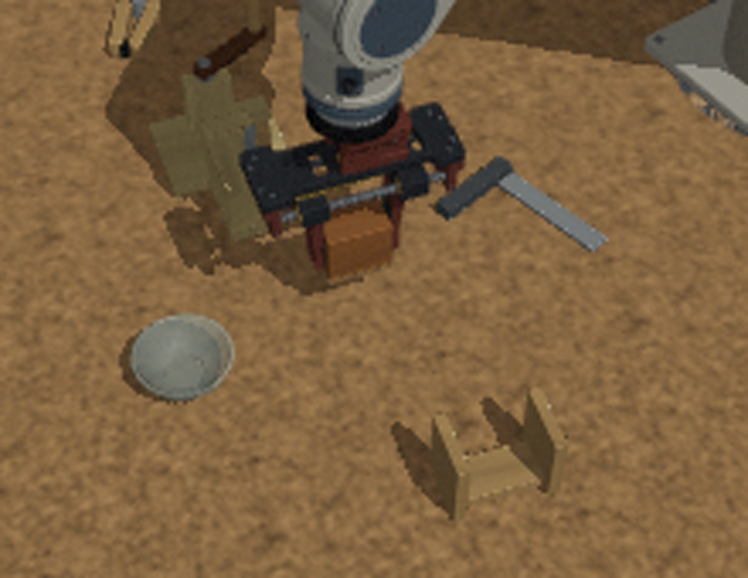

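>>> apply_moves --commands '[[[0, 0, -0.015, 0], [0, 0, -0.03, 0], [0, 0, -0.042, 0], [0, 0, -0.048, 0], [0, 0, -0.05, 0], [0, 0, -0.0515, 0], [0, 0, -0.0515, 0], [0, 0, -0.0515, 0]]]'

```text
t: 15.6
ee_pos: [553.4, 0.0, 196.5]
orientation: [1.393, 1.079, -1.392]
ft_force: [-0.3, -0.0, -0.5]
width: 59.7
```

>>> apply_moves --commands '[[[0, 0, -0.001, 0], [0, 0, -0.001, 0], [0, 0, -0.001, 0]]]'

```text
t: 15.98
ee_pos: [553.4, 0.0, 196.2]
orientation: [1.393, 1.079, -1.392]
ft_force: [-2.5, -0.7, 9.7]
width: 60.2
```

>>> apply_moves --commands '[[[0, 0, 0, 0], [0, 0, 0, 0], [0, 0, 0, 0], [0, 0, 0, 0], [0, 0, 0, 0], [0, 0, 0, 0]]]' --gripper 0.0878

```text
t: 16.73
ee_pos: [553.3, 0.0, 195.1]
orientation: [1.392, 1.079, -1.392]
ft_force: [-0.4, -0.6, 0.7]
width: 87.9
```

```bash
python3 - <<'E'
from h import *
d=img('wrist','w12.png');o=readout.get_obs();print(o['ee_pos'],o['orientation'],o['ft_force'],o['width'])
E
```

```text
[5.53252405e+02 5.37818097e-02 1.95131147e+02] [ 1.39225817  1.07938967 -1.3924304 ] [ 0.18645157 -0.0352294   0.32256164] 87.70355303546066
```

View pics/w12.png

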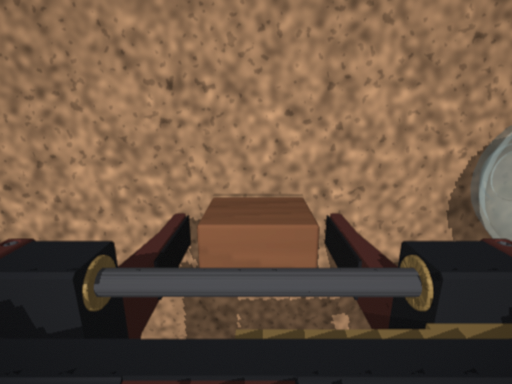

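>>> apply_moves --commands '[[[0, 0, 0.02, 0], [0, 0, 0.07, 0], [0, 0, 0.12, 0], [0, 0, 0.16, 0], [0, 0, 0.16, 0]]]'

```text
t: 17.4
ee_pos: [554.2, 0.0, 359.8]
orientation: [1.397, 1.074, -1.386]
ft_force: [-0.6, 0.6, 0.2]
width: 87.5
```

```bash
python3 - <<'E'
from h import *
d=img('wrist','w13.png');o=readout.get_obs();print(o['ee_pos'])
find(['wrist'],['block'])
E
```

```text
[5.53444984e+02 4.06053260e-02 3.57642421e+02]
wrist block [([552.0, 3.0, -2.0], 0.8)]
```

View pics/w13.png

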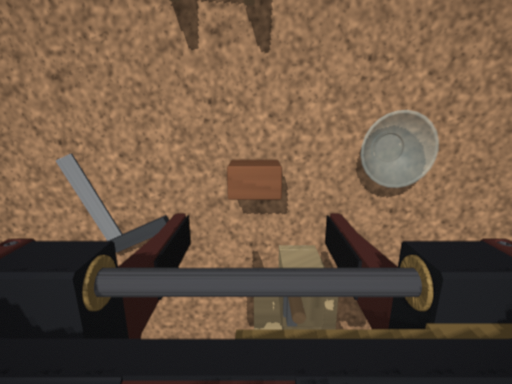

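>>> apply_moves --commands '[[[0, 0, 0, 0.18], [0, 0, 0, 0.36], [0, 0, 0, 0.54], [0, 0, 0, 0.72], [0, 0, 0, 0.9], [0, 0, 0, 1.08], [0, 0, 0, 1.26], [0, 0, 0, 1.44]]]'

```text
t: 18.5
ee_pos: [552.6, 0.0, 353.5]
orientation: [0.295, 1.554, -0.296]
ft_force: [0.2, 0.8, 0.8]
width: 87.6
```

>>> apply_moves --commands '[[[0, 0, 0, 0.131], [0, 0, 0, 0.131], [0, 0, 0, 0.131]]]'

```text
t: 18.88
ee_pos: [553.0, 0.0, 354.4]
orientation: [0.2, 1.563, -0.2]
ft_force: [0.8, -0.1, 0.5]
width: 87.6
```

```bash
python3 - <<'E'
from h import *
d=img('wrist','w14.png');o=readout.get_obs();print(o['ee_pos'],o['orientation'],o['qpos'])
E
```

```text
[5.53101326e+02 4.56362899e-02 3.54588223e+02] [ 0.19920459  1.56273576 -0.19939031] [-2.14348012e-02  3.84056539e-01  1.82821428e+00  3.27233984e-06
  9.30466934e-01 -1.33839619e+00]
```

View pics/w14.png

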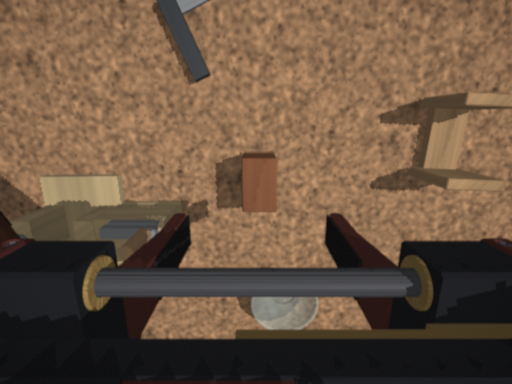

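>>> apply_moves --commands '[[[0, 0, -0.04, 0], [0, 0, -0.08, 0], [0, 0, -0.12, 0], [0, 0, -0.145, 0], [0, 0, -0.157, 0], [0, 0, -0.157, 0]]]'

```text
t: 19.68
ee_pos: [553.2, 0.0, 197.7]
orientation: [0.198, 1.563, -0.198]
ft_force: [0.4, 0.2, -0.6]
width: 87.5
```

>>> apply_moves --commands '[[[0, 0, 0, 0], [0, 0, 0, 0], [0, 0, 0, 0], [0, 0, 0, 0], [0, 0, 0, 0], [0, 0, 0, 0]]]' --gripper 0.02

```text
t: 20.42
ee_pos: [553.3, 0.1, 198.3]
orientation: [0.198, 1.562, -0.198]
ft_force: [-0.5, -0.1, 2.2]
width: 37.7
```

```bash
python3 - <<'E'
from h import *
d=img('wrist','w15.png');o=readout.get_obs();print(o['ee_pos'],o['orientation'],o['width'])
E
```

```text
[5.53303624e+02 6.88202519e-02 1.98270560e+02] [ 0.19776321  1.56165283 -0.19767922] 37.9267025057349
```

View pics/w15.png

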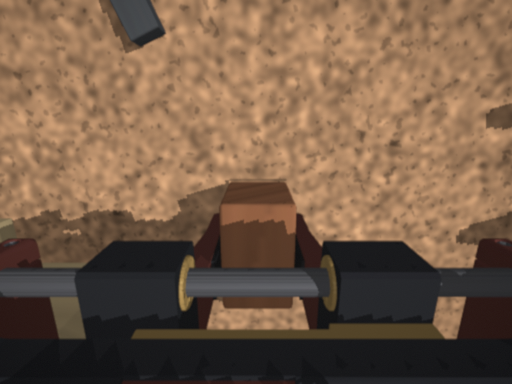

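>>> apply_moves --commands '[[[0, 0, 0.01, 0], [0, 0, 0.035, 0], [0, 0, 0.075, 0], [0.01, 0.02, 0.115, 0], [0.025, 0.06, 0.15, 0], [0.045, 0.105, 0.175, 0], [0.065, 0.15, 0.18, 0], [0.08, 0.19, 0.18, 0]]]'

```text
t: 21.48
ee_pos: [633.8, 191.7, 379.8]
orientation: [0.198, 1.56, -0.197]
ft_force: [0.5, -0.6, -1.4]
width: 38.1
```

>>> apply_moves --commands '[[[0.005, 0.02, 0, 0], [0.005, 0.025, 0, 0], [0.005, 0.025, 0, 0], [0.005, 0.025, 0, 0]]]'

```text
t: 21.98
ee_pos: [638.0, 213.7, 378.1]
orientation: [0.198, 1.562, -0.199]
ft_force: [0.2, 0.3, -1.3]
width: 37.6
```

```bash
python3 - <<'E'
from h import *
d=img('wrist','w16.png');o=readout.get_obs();print(o['ee_pos'],o['orientation'],o['width'])
find(['wrist'],['rack','block'])
np.save('d16.npy',d,allow_pickle=True)
a=d['color'][20:250,150:400,::-1]; cv2.imwrite('pics/c16.png',cv2.resize(a,None,fx=2.5,fy=2.5,interpolation=2))
E
```

```text
[638.11458914 213.8201912  378.15879089] [ 0.19833996  1.56207029 -0.19896387] 38.13239648513506
wrist rack [([559.0, 226.0, -5.0], 0.93)]
wrist block [([637.0, 214.0, 179.0], 0.6)]
```

View pics/w16.png

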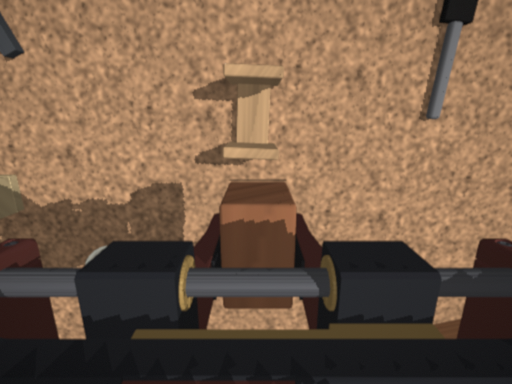

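View pics/c16.png

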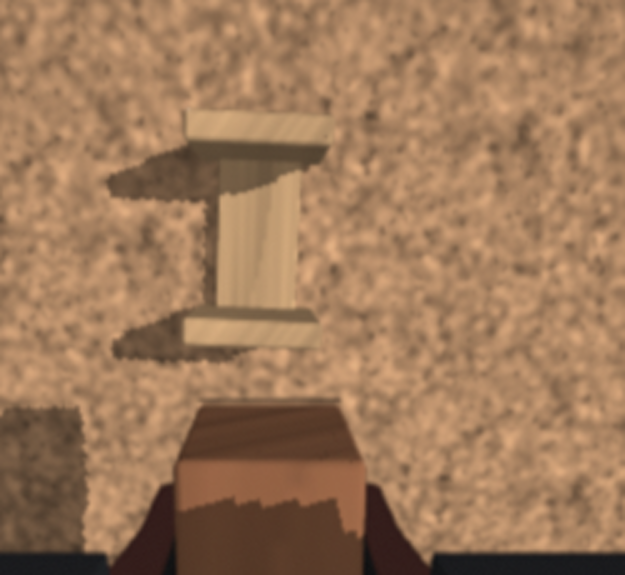

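```bash
cat > fit.py <<'E'
from h import *
from scipy.optimize import least_squares
def fit(d,obs,x0=(562,226,-.3)):
    M=np.array([o[0] for o in obs],float); U=np.array([o[1] for o in obs],float)
    def r(p):
        c,s=np.cos(p[2]),np.sin(p[2]); W=np.c_[p[0]+c*M[:,0]-s*M[:,1],p[1]+s*M[:,0]+c*M[:,1],M[:,2]]
        return (proj(d,W)-U).ravel()
    q=least_squares(r,x0,loss='soft_l1'); print(q.x.round(3)); print(r(q.x).reshape(-1,2).round(1).tolist()); return q.x
E
python3 - <<'E'
from fit import *
d=np.load('d16.npy',allow_pickle=True).item()
# image up = -x side ; left = -y?  boards z=71
L=[((-47,-30,71),(184,110)),((-47,30,71),(330,115)),((-35,-30,71),(187,142)),((-35,30,71),(328,148)),((47,-30,71),(184,346)),((47,30,71),(318,347)),((35,-30,71),(184,318)),((35,30,71),(319,321))]
L=[(m,(150+u/2.5-.3,20+v/2.5-.3)) for m,(u,v) in L]
fit(d,L)
for u,v in [(218,200),(217,300),(298,200),(295,300)]: print(ray(d,(150+u/2.5-.3,20+v/2.5-.3),12).round(1))
E
```

```text
[ 5.65488e+02  2.25819e+02 -2.85000e-01]
[[-1.4, -0.6], [1.4, -0.5], [-2.5, -0.2], [1.5, -0.6], [-1.1, 0.4], [1.3, 1.7], [-1.1, 0.3], [1.4, 0.9]]
[544.1 211.9  12. ]
[590.4 198.4  12. ]
[553.9 249.8  12. ]
[600.3 236.7  12. ]
```

>>> apply_moves --commands '[[[-0.02, 0.003, 0, -0.034], [-0.045, 0.008, 0, -0.034], [-0.065, 0.012, 0, -0.034], [-0.0726, 0.0122, -0.02, -0.034], [-0.0726, 0.0122, -0.05, -0.034], [-0.0726, 0.0122, -0.07, -0.034], [-0.0726, 0.0122, -0.07, -0.034]]]'

```text
t: 23.0
ee_pos: [565.3, 226.8, 306.7]
orientation: [0.223, 1.562, -0.226]
ft_force: [-0.5, 0.5, -0.1]
width: 38.1
```

```bash
python3 - <<'E'
from h import *
d=img('wrist','w17.png');o=readout.get_obs();print(o['ee_pos'],o['orientation'],o['width'])
np.save('d17.npy',d,allow_pickle=True)
d=img('scene','s17.png');np.save('s17.npy',d,allow_pickle=True)
a=d['color'][210:290,255:345,::-1]; cv2.imwrite('pics/c17.png',cv2.resize(a,None,fx=7,fy=7,interpolation=2))
E
```

```text
[565.82307772 227.0332554  307.83619812] [ 0.22418566  1.56005915 -0.22506366] 37.98855357541179
```

View pics/w17.png

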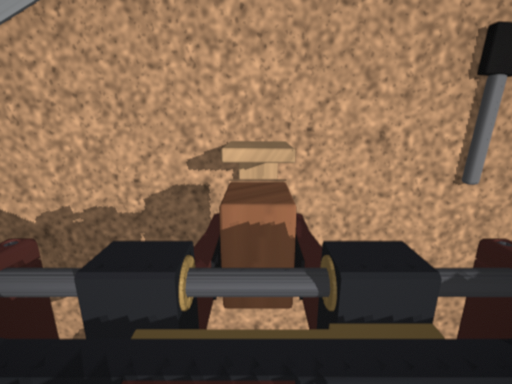

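View pics/c17.png

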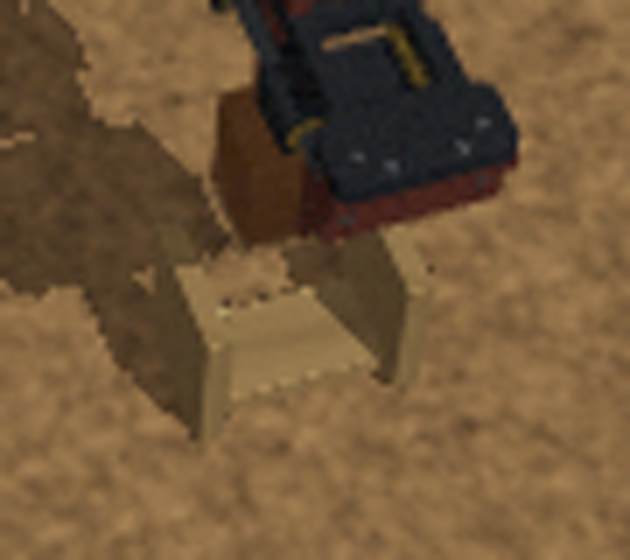

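```bash
python3 - <<'E'
from h import *
d=np.load('d17.npy',allow_pickle=True).item()
a=d['color'][130:200,200:320,::-1]; cv2.imwrite('pics/c18.png',cv2.resize(a,None,fx=6,fy=6,interpolation=2))
def W(M,p=(565.5,226,-.283)):
    c,s=np.cos(p[2]),np.sin(p[2]); return [p[0]+c*M[0]-s*M[1],p[1]+s*M[0]+c*M[1],M[2]]
for m in [(-47,-30,71),(-47,30,71),(-35,-30,71),(-35,30,71),(-47,-30,0),(-47,30,0)]:
    q=proj(d,W(m))[0]; print(m,((q-[200,130]+.4)*6).round(0))
E
```

```text
(-47, -30, 71) [118. 113.]
(-47, 30, 71) [570. 111.]
(-35, -30, 71) [122. 202.]
(-35, 30, 71) [567. 201.]
(-47, -30, 0) [174.  68.]
(-47, 30, 0) [517.  66.]
```

View pics/c18.png

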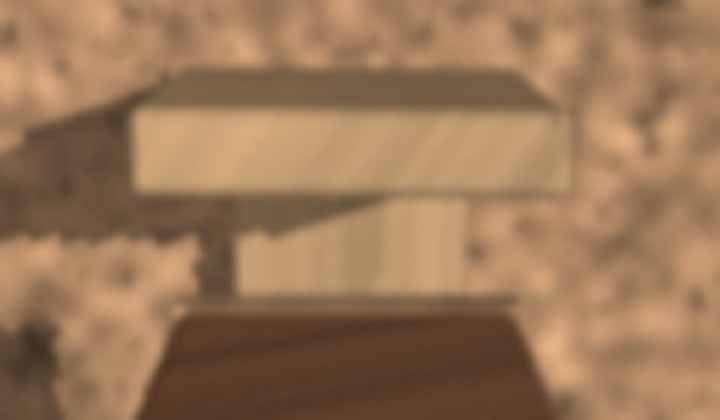

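>>> apply_moves --commands '[[[-0.001, -0.0005, -0.01, 0], [-0.001, -0.0005, -0.025, 0], [-0.001, -0.0005, -0.035, 0], [-0.001, -0.0005, -0.045, 0], [-0.001, -0.0005, -0.055, 0], [-0.001, -0.0005, -0.065, 0], [-0.001, -0.0005, -0.065, 0]]]'

```text
t: 23.98
ee_pos: [564.4, 226.6, 242.2]
orientation: [0.224, 1.561, -0.225]
ft_force: [0.0, -0.9, -0.4]
width: 37.8
```

```bash
python3 - <<'E'
from h import *
d=img('wrist','w19.png');o=readout.get_obs();print(o['ee_pos'],o['orientation'],o['ft_force'])
d=img('scene','s19.png')
a=d['color'][210:290,255:345,::-1]; cv2.imwrite('pics/c19.png',cv2.resize(a,None,fx=6,fy=6,interpolation=2))
E
```

```text
[564.60994007 226.70818412 242.74308953] [ 0.22408649  1.55981569 -0.22465328] [-0.1734159   0.11688471 -0.72451794]
```

View pics/c19.png

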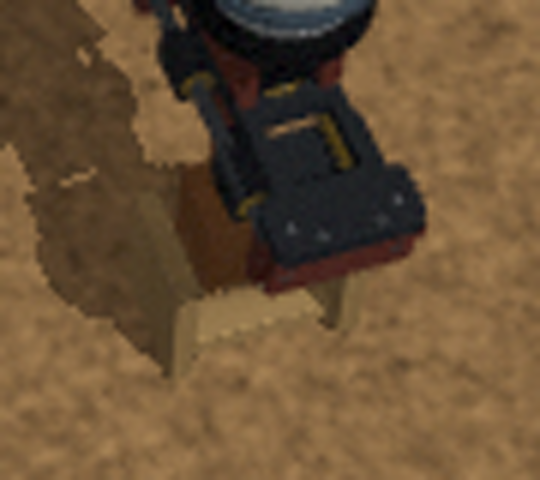

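View pics/w19.png

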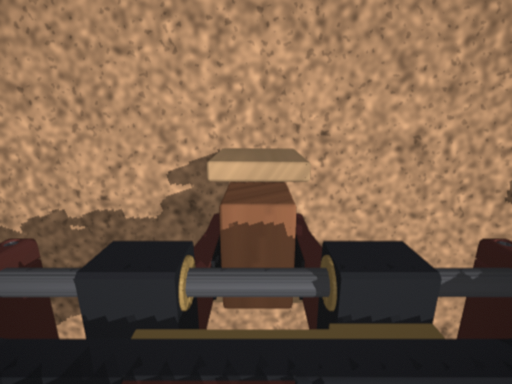

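>>> apply_moves --commands '[[[0, 0, -0.008, 0], [0, 0, -0.016, 0], [0, 0, -0.023, 0], [0, 0, -0.028, 0], [0, 0, -0.0305, 0], [0, 0, -0.0315, 0], [0, 0, -0.0315, 0], [0, 0, -0.0315, 0]]]'

```text
t: 25.08
ee_pos: [564.8, 226.8, 211.9]
orientation: [0.224, 1.559, -0.224]
ft_force: [0.2, 0.1, -0.2]
width: 37.9
```

>>> apply_moves --commands '[[[0, 0, -0.001, 0], [0, 0, -0.0015, 0], [0, 0, -0.002, 0], [0, 0, -0.002, 0]]]'

```text
t: 25.58
ee_pos: [564.7, 226.8, 210.3]
orientation: [0.224, 1.559, -0.224]
ft_force: [-2.1, -0.8, 5.9]
width: 37.7
```

>>> apply_moves --commands '[[[0, 0, 0, 0], [0, 0, 0, 0], [0, 0, 0, 0], [0, 0, 0, 0], [0, 0, 0, 0], [0, 0, 0, 0]]]' --gripper 0.0878

```text
t: 26.32
ee_pos: [564.7, 226.8, 209.6]
orientation: [0.224, 1.559, -0.224]
ft_force: [0.8, -0.3, -0.4]
width: 87.3
```

>>> apply_moves --commands '[[[0, 0, 0.02, 0], [0, 0, 0.06, 0], [0, 0, 0.11, 0], [0.02, 0, 0.16, 0], [0.05, 0, 0.18, 0], [0.07, 0, 0.18, 0], [0.07, 0, 0.18, 0]]]'

```text
t: 27.2
ee_pos: [635.3, 226.5, 391.2]
orientation: [0.225, 1.557, -0.224]
ft_force: [-0.9, -0.1, -0.3]
width: 87.5
```

```bash
python3 - <<'E'
from h import *
d=img('wrist','w20.png');o=readout.get_obs();print(o['t'],o['ee_pos'],o['ft_force'])
np.save('d20.npy',d,allow_pickle=True)
find(['wrist'],['block','rack'])
find(['top','scene'],['bar_knob','keeper_knob'])
a=d['color'][30:210,170:350,::-1]; cv2.imwrite('pics/c20.png',cv2.resize(a,None,fx=3.3,fy=3.3,interpolation=2))
E
```

```text
27.25 [634.37074999 226.52009215 390.33444494] [-0.74617111 -0.44799362 -0.33535426]
wrist block [([564.0, 225.0, 11.0], 0.89)]
wrist rack []
top bar_knob [([726.0, -4.0, -0.0], 0.41)]
top keeper_knob [([561.0, -147.0, 110.0], 0.51)]
scene bar_knob [([477.0, -280.0, 113.0], 0.55)]
scene keeper_knob [([565.0, -120.0, 111.0], 0.52)]
```

View pics/c20.png

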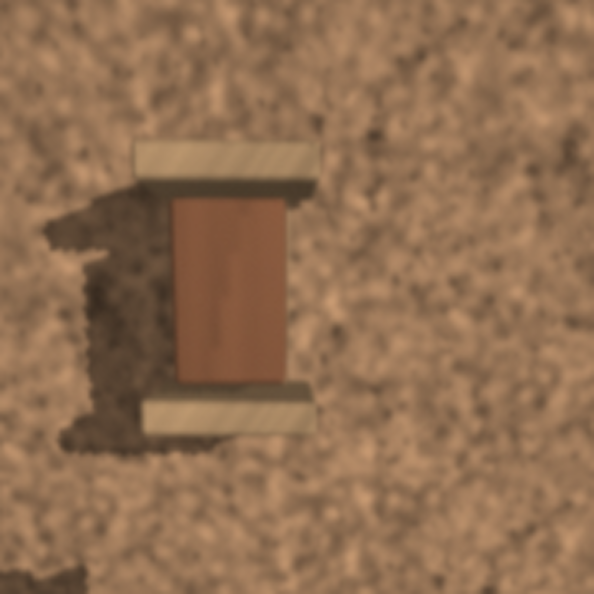

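>>> apply_moves --commands '[[[0, 0, 0, 0], [0, 0, 0, 0], [0, 0, 0, 0]]]'

```text
t: 27.92
ee_pos: [634.7, 226.8, 389.6]
orientation: [0.224, 1.559, -0.224]
ft_force: [-0.4, 0.1, 0.9]
width: 87.8
```

```bash
python3 - <<'E'
from h import *
d=img('scene','s21.png'); find(['scene'],['dish','square','clamp','brush','bar_knob','keeper_knob','block'])
print(workorder.close_job())
E
```

```text
scene dish [([725.0, -9.0, -0.0], 0.84)]
scene square [([546.0, -266.0, 79.0], 0.63)]
scene clamp [([516.0, -454.0, -2.0], 0.54)]
scene brush [([545.0, 473.0, 3.0], 0.75)]
scene bar_knob [([478.0, -280.0, 115.0], 0.47)]
scene keeper_knob [([566.0, -123.0, 112.0], 0.49)]
scene block [([566.0, 230.0, 11.0], 0.74), ([550.0, -231.0, -0.0], 0.48)]
the job is handed in; nothing more can be done
None
```

View pics/s21.png

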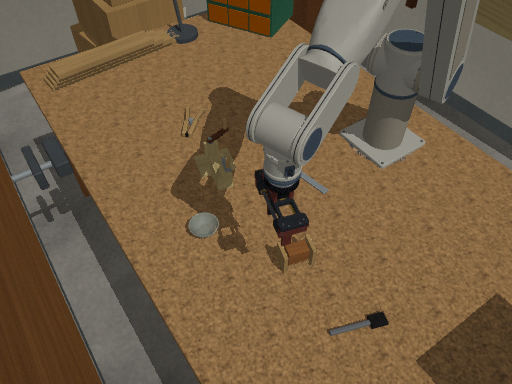

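The job is handed in at about 28 s, with the block standing released in the drying stand. I slid the keeper back to its stop, then swung the bar open to about 2.05 rad. I took the block out by its ends and stood it by itself on the bare bench. I then re-gripped it by its long sides and lowered it onto the stand's floor strip, with about 6 N of contact and no drop.

Last checks:
- **Block:** the last wrist picture shows it centred between the end boards to within about 1 mm and square with them. The networks put it near (564–566, 225–230, 11) mm.
- **Press:** the networks put the keeper knob and bar knob where I left them, so both are still open.
- **Bystanders:** the dish, clamp and brush read within about 6 mm of their first positions.

Two checks failed or disagreed:
- **Square:** the last scene-camera search for the square returned the bar's hinge instead. I never moved near the square, and its blade shows in the picture, but its position was not measured again.
- **Top camera:** my last two readings from it, for the keeper and bar knobs, came from an old picture, so I did not use them.

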